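Sweep the jar lids off the hob into the dustpan

TASK

Sweep the three loose jar lids across the hob with your fingers into the dustpan, so that all three lie wholly inside it, behind its front edge. Only push the lids along the surface, never pick them up, and leave the spice tin, timer and mug where they stand.

Things in the scene. Friction and masses are not known exactly. Their poses are not given: they have to be found in the camera images.
- dustpan: steel dustpan at the robot's left, mouth roughly to -y; it does not move. Origin: worktop level, middle of the pan; own x from mouth to back wall and handle, z up. Inside: own x -80 (front edge) to +80 mm (back wall), y -110 to +110 mm, all open at the mouth. Side walls (from x = -62 mm) and back wall 3 mm thick, 30 mm high. Handle behind, 22 mm thick, to x = +211 mm, under 40 mm high.
- pan_lip (a point): middle of the dustpan's front edge, at worktop level; axes as the dustpan's. The edge is flush with the worktop; behind it a ramp rises evenly to 3 mm over the first 25 mm, then the floor is flat, 3 mm above the worktop. Hob and worktop are one level surface at z = 0.
- lid_large: largest metal screw lid of a jar, a plain disc 66 mm across and 14 mm high, lying flat with its closed side up; loose and light (under 0.1 kg), slides when pushed. Origin: centre of its underside; z up.
- lid_medium: middle-sized metal screw lid of a jar, a plain disc 56 mm across and 14 mm high, lying flat with its closed side up; loose and light (under 0.1 kg), slides when pushed. Origin: centre of its underside; z up.
- lid_small: smallest metal screw lid of a jar, a plain disc 46 mm across and 14 mm high, lying flat with its closed side up; loose and light (under 0.1 kg), slides when pushed. Origin: centre of its underside; z up.
- spice_tin: bystander: square steel spice tin, 44 x 44 mm, 42 mm high, standing. Origin: centre of its underside.
- timer: bystander: round white kitchen timer, 60 mm across with a narrower knob on top, 36 mm high. Origin: centre of its underside.
- mug: bystander: white mug, 80 mm across at the rim, 90 mm high, with a handle on its own +y side (reaching about 75 mm from the axis). Origin: centre of its underside.

How it is judged:
At the end, for the whole second after the job is handed in: All three lids lie at rest inside the dustpan: between its side walls, in front of its back wall, and with no lid's rim more than 5 mm out over the pan's front edge; the tin, timer and mug are within 20 mm of where they stood (x of lid_large in the frame of dustpan between -0.052 and 0.08 m and y of lid_large in the frame of dustpan between -0.11 and 0.11 m and z of lid_large in the frame of dustpan between -0.01 and 0.022 m and linear speed of each of lid_large, lid_medium, lid_small below 0.01 m/s and x of lid_medium in the frame of dustpan between -0.057 and 0.08 m and y of lid_medium in the frame of dustpan between -0.11 and 0.11 m and z of lid_medium in the frame of dustpan between -0.01 and 0.022 m and x of lid_small in the frame of dustpan between -0.062 and 0.08 m and y of lid_small in the frame of dustpan between -0.11 and 0.11 m and z of lid_small in the frame of dustpan between -0.01 and 0.022 m and distance of each of spice_tin, timer, mug from where it was at the start of the episode below 0.02 m); the robot touches nothing.
It fails at once if a lid is lifted or carried (its underside more than 22 mm above the worktop) (height (world z) of any of lid_large, lid_medium, lid_small above 0.022 m).
It fails at once if the spice tin is shifted more than 20 mm or tipped (distance of spice_tin from where it was at the start of the episode above 0.02 m or angle between spice_tin's own z axis and vertical above 0.35 rad).
It fails at once if the kitchen timer is shifted more than 20 mm or tipped (distance of timer from where it was at the start of the episode above 0.02 m or angle between timer's own z axis and vertical above 0.35 rad).
It fails at once if the mug is shifted more than 20 mm or tipped (distance of mug from where it was at the start of the episode above 0.02 m or angle between mug's own z axis and vertical above 0.35 rad).
It also fails if it takes over 72 s, if anything falls off the work surface, if the arm or the gripper's body presses on something with over 40 N, if the wrist force passes 120 N, or if a joint passes its speed limit or range.

ROBOT

A 7-joint arm with a two-finger parallel gripper is mounted at the origin on the work surface. World frame = base frame: x ahead of the robot, y to its left, z up, the work surface at z = 0. Lengths are in m, angles in rad, forces in N, time in s.
With the tool pointing down it reaches from about 0.4 to 0.875 m from the base axis. Payload 19.3 kg.
Tool frame: the origin (TCP) lies on the centre line of the jaws, within the pads' length; the fingertips stand 14 mm ahead of it and the grasp point (between the pads) lies 5 mm behind it; z points along the fingers, y is the line along which they close (so a half turn about z gives the same grasp; the last joint's range is limited). The gripper opens to 85 mm and grips with 20 to 120 N. Pads are 22 mm wide; open, the fingers measure 114 mm over their backs; the gripper's body (76 mm by 85 mm) begins 54 mm behind the grasp point. The pads swing forward as they close: fully open they stand 13 mm farther back than shut.
Start: joints at [1.095, 0.521, -0.036, 1.599, 0.021, 1.021, -0.113], TCP at [0.247, -0.574, 0.213] pointing down, gripper open.
Joint ranges: [-2.91, 2.91], [-0.3, 2.13], [-1.5, 1.42], [0.17, 2.43], [-1.26, 4.41], [0.16, 1.93], [-2.52, 2.52]. Speed limits (rad/s): [1.89, 1.89, 2.39, 2.39, 3.01, 3.01, 3.01].

INTERFACE

Orientations are given as [roll, pitch, yaw] about the fixed x, y, z axes, in that order (R = Rz(yaw) Ry(pitch) Rx(roll)).
In Python, from workcell import bot, grab_frame, regions_of gives the robot as it stands. The module is installed in compiled form; this text tells all that it offers.
- The arm moves only by the tool play_rows, never from a script. Its argument "plan" is a list of rows, each a list of 3 entries, a list of its own where there are three numbers: the shift along the tool's x, y, z in units of 2.5 cm (1.0 is 2.5 cm), then the turn, a rotation vector about the tool's x, y, z in units of 0.15 rad (1.0 is 0.15 rad), then the closure, from -1 (fully open) to 1 (shut). In form: [[[tx, ty, tz], [rx, ry, rz], jaw], ...]. A call has 1 to 20 rows; each row shifts and turns the commanded pose from where the row before left it, along the tool's axes as they then stand; what a row does not reach is not made up. A row lasts 1/8 s, in which the tool goes at most 62.5 mm and 10.7 degrees, less where a joint would pass 70% of its speed; a pose out of reach is approached as far as the arm can. A call with a number of a shift or a turn outside -1 to 1 is refused whole. A call with a gripper value outside its range is refused whole. The fingers move at their own pace and stop on an object; "newtons" is the grip in N (left out, the last holds). Time passes only in rows, so rows that do not move let the fingers close. It gives the time, the measured TCP pose, the force, the opening and the grip force at its end, in the units of the state.
- bot.observe(): the state, without advancing time (a new reading comes with each control period).
- grab_frame(name): name is "side" or "top" or "wrist"; returns a dict with "pixels" (420x560x3 uint8, red, green, blue), "depth" (420x560 float32, m along the optical axis (not along the pixel's ray), 0 where there is no reading), "camera_matrix" (3x3 intrinsics, pixels), "R" (3x3) and "t" (3): a world point X has camera coordinates R X + t. Camera axes: x right, y down, z forward; pixel columns grow to the right and rows downward; lengths in m; the calibration is good to about 2 mm. A picture is of the moment at which its call begins.
- bot.job_done(): hands the job in; it is judged then, once.
Trained networks look in the newest picture that a camera, given by its name, has taken for a name from the list of things; names that differ only in an ending like _2 or _b are one class to them, and where a whole thing is asked for, a point or a joint stands for the part that bears it (a point fixed in the world has none). Each returns a list of dicts, best first, with "p" (0 to 1); they miss things now and then, are a little off and sometimes report something else, mostly with a low value. They report only what shows in the picture. A call takes as long as a camera call.
- regions_of(thing, camera): "mask" (420x560 bool, what is visible of it) and "box" ([left, top, right, bottom] in pixels, round what is visible of it).
The state is a dict: "clock": time; "qpos": joint angles; "qd": joint speeds; "joint_efforts": joint torques, N m; "position": TCP position; "tool_rot": TCP orientation; "force": force on the tool from outside, world axes, zero at the start; "moment": the same for the moment, N m; "grip_width": finger opening in m; "finger_force": force on a finger pad.
Only numpy, scipy, OpenCV 4.12 (cv2) and the standard library are available. Lean on these libraries where they do the work, as an engineer would, in place of code of your own. Each camera call takes 0.05 s, during which the arm holds its last target. There are 200 camera calls.

## Working session

There is one attempt and no reset: what is moved stays moved. The work goes in short steps, Python scripts to look and compute and a tool call to move; the robot and the scene stay as the last step left them, time stands still between calls to the robot, and variables do not carry over. Pictures are saved under pics/ and viewed, at most 10 in all, crops included, and the job is handed in when it is done.

Besides the shell and the picture viewer there is one more tool, called after ">>>" by a JSON object that holds its "api" and its "payload", one argument or row to a line. play_rows: Moves the arm, as the interface text tells. Its arguments: {"type":"object","properties":{"plan":{"type":"array"},"newtons":{"type":"number"}},"required":["plan"]}

```bash
mkdir -p pics
cat > h.py <<'E'
import numpy as np, cv2
from workcell import bot, grab_frame, regions_of
def pts(f,mask):
    d=f["depth"]; m=mask&(d>0); v,u=np.nonzero(m); z=d[m]
    K=f["camera_matrix"]
    c=np.stack([(u-K[0,2])/K[0,0]*z,(v-K[1,2])/K[1,1]*z,z],1)
    return (c-f["t"])@f["R"]
E
python3 - <<'E'
from h import *
s=bot.observe(); print({k:np.round(s[k],3) for k in("clock","position","tool_rot","force","grip_width")})
for cam in("top","side"):
    f=grab_frame(cam); cv2.imwrite(f"pics/{cam}0.png",f["pixels"][:,:,::-1])
    print(cam,"cam at",np.round(-f["R"].T@f["t"],3))
    for n in("dustpan","lid_large","lid_medium","lid_small","spice_tin","timer","mug"):
        for r in regions_of(n,cam)[:2]:
            P=pts(f,r["mask"])
            if len(P)<5: continue
            zt=np.percentile(P[:,2],90); T=P[abs(P[:,2]-zt)<.006]
            print(n,round(r["p"],2),np.round(r["box"]),len(P),"topz",round(zt,3),"c",np.round((T.min(0)+T.max(0))/2,3)[:2],"mean",np.round(T.mean(0),3)[:2],"ext",np.round(np.ptp(T,0),3)[:2])
E
```

```text
{'clock': np.float64(0.0), 'position': array([ 0.247, -0.574,  0.213]), 'tool_rot': array([-3.14 ,  0.   ,  0.406]), 'force': array([-0.381,  0.171,  0.251]), 'grip_width': np.float64(0.085)}
top cam at [0.39  0.008 1.029]
dustpan 0.56 [ 33. 175. 187. 298.] 9665 topz 0.024 c [0.509 0.383] mean [0.516 0.384] ext [0.246 0.278]
lid_large 0.76 [308. 185. 344. 214.] 849 topz 0.017 c [ 0.603 -0.055] mean [ 0.602 -0.055] ext [0.066 0.064]
lid_medium 0.55 [403. 197. 428. 227.] 594 topz 0.016 c [ 0.578 -0.237] mean [ 0.578 -0.237] ext [0.053 0.053]
lid_medium 0.3 [403. 142. 431. 168.] 667 topz 0.035 c [ 0.701 -0.239] mean [ 0.7   -0.239] ext [0.025 0.024]
lid_small 0.55 [292. 240. 314. 259.] 407 topz 0.017 c [ 0.499 -0.011] mean [ 0.498 -0.012] ext [0.043 0.045]
spice_tin 0.74 [363. 286. 391. 312.] 551 topz 0.044 c [ 0.403 -0.153] mean [ 0.403 -0.153] ext [0.046 0.047]
timer 0.9 [403. 136. 432. 166.] 703 topz 0.035 c [ 0.701 -0.239] mean [ 0.7   -0.239] ext [0.025 0.024]
mug 0.86 [290.  82. 344. 136.] 1851 topz 0.088 c [ 0.782 -0.043] mean [ 0.78  -0.043] ext [0.079 0.077]
side cam at [ 0.549
[... 390 characters left out ...]
c [ 0.58  -0.239] mean [ 0.579 -0.241] ext [0.055 0.056]
lid_medium 0.58 [337. 201. 383. 261.] 2010 topz 0.086 c [ 0.781 -0.045] mean [ 0.78  -0.047] ext [0.077 0.081]
lid_small 0.74 [215. 231. 238. 247.] 323 topz 0.015 c [ 0.5   -0.013] mean [ 0.499 -0.015] ext [0.045 0.048]
spice_tin 0.69 [157. 264. 184. 297.] 823 topz 0.042 c [ 0.403 -0.155] mean [ 0.403 -0.158] ext [0.049 0.051]
timer 0.69 [319. 297. 356. 335.] 975 topz 0.035 c [ 0.7   -0.242] mean [ 0.7   -0.243] ext [0.024 0.025]
timer 0.44 [335. 202. 380. 259.] 2120 topz 0.086 c [ 0.782 -0.045] mean [ 0.781 -0.046] ext [0.079 0.081]
mug 0.65 [336. 204. 383. 260.] 2046 topz 0.085 c [ 0.781 -0.045] mean [ 0.78  -0.049] ext [0.077 0.08 ]
```

Run:
```python
from h import *
f=grab_frame("top"); H,W=f["depth"].shape
P=pts(f,np.ones((H,W),bool)&(f["depth"]>0))
# dustpan mask: wall-height rectangle fit & floor
r=regions_of("dustpan","top")[0]; Q=pts(f,r["mask"])
box=cv2.minAreaRect((Q[:,:2]).astype(np.float32)); print("mask rect",box, np.round(cv2.boxPoints(box),3).tolist())
Wl=P[(P[:,2]>.015)&(P[:,2]<.036)&(P[:,1]>.12)]
box=cv2.minAreaRect(Wl[:,:2].astype(np.float32)); print("high rect",box,np.round(cv2.boxPoints(box),3).tolist())
im=np.full((400,500),0,np.uint8)
for x,y,z in Q: 
    i=int((.75-x)*1000);j=int((.6-y)*1000)
    if 0<=i<400 and 0<=j<500: cv2.circle(im,(j,i),1,int(60+min(max(z,0),.04)*4800),-1)
t=cv2.imread("pics/top0.png"); 
cv2.imwrite("pics/a.png",np.vstack([t,cv2.cvtColor(cv2.copyMakeBorder(cv2.resize(im,(225,180)),0,0,0,335,0),cv2.COLOR_GRAY2BGR)]))
```

```text
Traceback (most recent call last):
IndexError: list index out of range
```

Run:
```python
from h import *
t=cv2.imread("pics/top0.png")
for k in range(4):
    f=grab_frame("top"); R=regions_of("dustpan","top")
    if R: break
P=pts(f,f["depth"]>0)
Wl=P[(P[:,2]>.012)&(P[:,2]<.036)&(P[:,1]>.12)]
if R:
    Q=pts(f,R[0]["mask"]); F=Q[Q[:,2]<.008]
    b=cv2.minAreaRect(F[:,:2].astype(np.float32)); print("floor",b,np.round(cv2.boxPoints(b),3).tolist())
# fit pose: wall points to model outline
from scipy.optimize import minimize
S=Wl[Wl[:,2]>.02]
def loc(p,X): c,s=np.cos(p[2]),np.sin(p[2]); d=X[:,:2]-p[:2]; return d[:,0]*c+d[:,1]*s,-d[:,0]*s+d[:,1]*c
def cost(p):
    x,y=loc(p,S)
    dx=lambda a,lo,hi:np.maximum(np.maximum(lo-a,a-hi),0)
    D=[np.hypot(dx(x,-.062,.083),np.abs(y-s*.1115)) for s in(1,-1)]+[np.hypot(np.abs(x-.0815),dx(y,-.113,.113)),np.hypot(dx(x,.083,.211),dx(y,-.014,.014))]
    return np.minimum(np.min(D,0),.02).mean()
best=min((minimize(cost,[.5,.35,a],method="Nelder-Mead",options=dict(maxiter=2000,xatol=1e-5,fatol=1e-7)) for a in np.arange(.8,2.4,.15)),key=lambda r:r.fun)
p=best.x; print("pose",np.round(p,4),best.fun)
c,s=np.cos(p[2]),np.sin(p[2]); g=lambda x,y:np.array([p[0]+c*x-s*y,p[1]+s*x+c*y,0.003])
for q in[(-.08,.11),(-.08,-.11),(.08,-.11),(.08,.11),(-.08,0)]:
    w=g(*q); print(q,np.round(w,3)); v=f["camera_matrix"]@(f["R"]@w+f["t"]); cv2.circle(t,(int(v[0]/v[2]),int(v[1]/v[2])),3,(0,0,255),1)
cv2.imwrite("pics/a.png",t)
```

```text
floor ((0.5027255415916443, 0.3929068148136139), (0.23609095811843872, 0.2989331781864166), 10.44267463684082) [[0.36000001430511475, 0.5189999938011169], [0.414000004529953, 0.22499999403953552], [0.6460000276565552, 0.2669999897480011], [0.5920000076293945, 0.5609999895095825]]
pose [0.5098 0.3231 1.7508] 0.000586361845023251
(-0.08, 0.11) [0.416 0.225 0.003]
(-0.08, -0.11) [0.632 0.264 0.003]
(0.08, -0.11) [0.604 0.422 0.003]
(0.08, 0.11) [0.387 0.382 0.003]
(-0.08, 0) [0.524 0.244 0.003]
```

View pics/a.png

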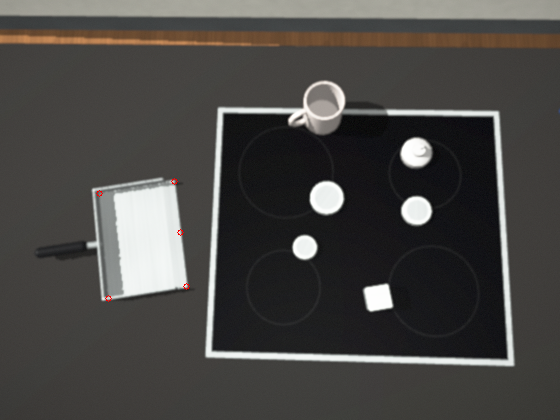

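The picture shows lids at pixels (326,198) large, (416,211) medium and (305,247) small. The mug (323,107), timer (416,153) and tin (378,298) are clear of the sweep lanes. The fitted pan corners (red circles) sit on the pan's real corners, with the mouth facing right (-y).

I'll part-open the jaws so the lids nestle between the two fingertips, with tool x along the push.

>>> {"api": "play_rows", "payload": {
  "plan": [
    [[0, 0, 0], [0, 0, -1], 0.15],
    [[0, 0, 0], [0, 0, -1], 0.15],
    [[0, 0, 0], [0, 0, -1], 0.15],
    [[0, 0, 0], [0, 0, -1], 0.15],
    [[0, 0, 0], [0, 0, -1], 0.15],
    [[0, 0, 0], [0, 0, -1], 0.15],
    [[0, 0, 0], [0, 0, -1], 0.15],
    [[0, 0, 0], [0, 0, -1], 0.15],
    [[0, 0, 0], [0, 0, -0.3], 0.15],
    [[0, 0, 0], [0, 0, 0], 0.15]
  ]
}}

```text
clock: 2.25
position: [0.2466, -0.5743, 0.2134]
tool_rot: [3.142, -0.0, 1.65]
force: [0.2, -0.5, -0.1]
grip_width: 0.036
finger_force: 0.0
```

>>> {"api": "play_rows", "payload": {
  "plan": [
    [[0.95, 0.88, 0], [0, 0, 0], 0.15],
    [[0.95, 0.88, 0], [0, 0, 0], 0.15],
    [[0.95, 0.88, 0], [0, 0, 0], 0.15],
    [[0.95, 0.88, 0], [0, 0, 0], 0.15],
    [[0.95, 0.88, 0], [0, 0, 0], 0.15],
    [[0.95, 0.88, 0], [0, 0, 0], 0.15],
    [[0.95, 0.88, 0], [0, 0, 0], 0.15],
    [[0.95, 0.88, 0], [0, 0, 0], 0.15],
    [[0.95, 0.88, 0], [0, 0, 0], 0.15],
    [[0.95, 0.88, 0], [0, 0, 0], 0.15],
    [[0.95, 0.88, 0], [0, 0, 0], 0.15],
    [[0.95, 0.88, 0], [0, 0, 0], 0.15],
    [[0.95, 0.88, 0], [0, 0, 0], 0.15],
    [[0.95, 0.88, 0], [0, 0, 0], 0.15],
    [[0.95, 0.88, 0], [0, 0, 0], 0.15],
    [[0.95, 0.88, 0], [0, 0, 0], 0.15],
    [[0.95, 0.88, 0], [0, 0, 0], 0.15],
    [[0.95, 0.88, 0], [0, 0, 0], 0.15],
    [[0, 0, 0], [0, 0, 0], 0.15]
  ]
}}

```text
clock: 4.62
position: [0.6083, -0.1138, 0.2132]
tool_rot: [3.141, -0.001, 1.653]
force: [-0.8, -0.6, 0.3]
grip_width: 0.0362
finger_force: 0.0
```

>>> {"api": "play_rows", "payload": {
  "plan": [
    [[0, 0, 0.96], [0, 0, 0], 0.15],
    [[0, 0, 0.96], [0, 0, 0], 0.15],
    [[0, 0, 0.96], [0, 0, 0], 0.15],
    [[0, 0, 0.96], [0, 0, 0], 0.15],
    [[0, 0, 0.96], [0, 0, 0], 0.15],
    [[0, 0, 0.96], [0, 0, 0], 0.15],
    [[0, 0, 0.96], [0, 0, 0], 0.15],
    [[0, 0, 0], [0, 0, 0], 0.15]
  ]
}}

```text
clock: 5.62
position: [0.606, -0.117, 0.0441]
tool_rot: [-3.139, -0.0, 1.649]
force: [-0.5, 0.7, -0.4]
grip_width: 0.0365
finger_force: 0.0
```

Run:
```python
from h import *
s=bot.observe(); T=s["position"]; print(T)
f=grab_frame("side"); P=pts(f,f["depth"]>0); d=P[:,:2]-T[:2]; ps=1.652
a=d@[np.cos(ps),np.sin(ps)]; b=d@[np.sin(ps),-np.cos(ps)]
m=(abs(a)<.02)&(abs(b)<.06)&(P[:,2]>.012); 
print("tip z pct",np.round(np.percentile(P[m,2],[0,.5,1,2,5]),4),m.sum()); n=m&(P[:,2]<P[m,2].min()+.02)
print("along",np.round([a[n].min(),a[n].max()],3),"across",np.round([b[n].min(),b[n].max()],3))
cv2.imwrite("pics/b.png",cv2.resize(f["pixels"][170:350,150:400,::-1],None,fx=3,fy=3))
```

```text
[ 0.60595   -0.1170298  0.0441132]
tip z pct [0.0622 0.0666 0.0699 0.0737 0.0848] 2610
along [-0.012  0.011] across [-0.033  0.03 ]
```

View pics/b.png

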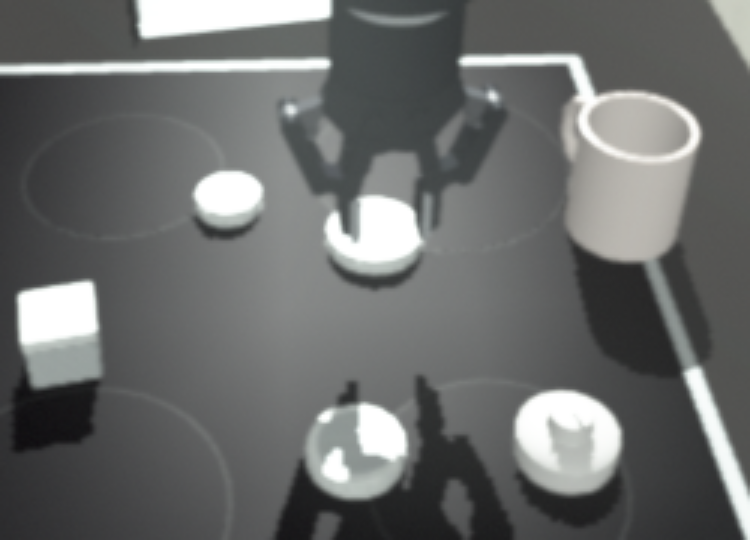

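Fingertips end at crop (354,238) and (428,228), seen in front of the large lid. I'll work out the tip height from these pixels.

Run:
```python
from h import *
f=grab_frame("side"); K,R,t=f["camera_matrix"],f["R"],f["t"]; C=-R.T@t
for u,v in((354,238),(428,228)):
    r=R.T@np.linalg.inv(K)@[150+u/3,170+v/3,1]
    for y in(-.128,-.117): print(u,y,np.round(C+r*(y-C[1])/r[1],4))
```

```text
354 -0.128 [ 0.5849 -0.128   0.0692]
354 -0.117 [ 0.5857 -0.117   0.0593]
428 -0.128 [ 0.6308 -0.128   0.0757]
428 -0.117 [ 0.6324 -0.117   0.0659]
```

Run:
```python
from h import *
f=grab_frame("side"); c=f["pixels"][205:275,235:325,::-1]; d=f["depth"][205:275,235:325]
g=np.where(d>0,np.clip((d-.65)/(.25)*230+25,25,255),0).astype(np.uint8); print(d[d>0].min(),d.max())
cv2.imwrite("pics/c.png",cv2.resize(np.vstack([c,cv2.cvtColor(g,cv2.COLOR_GRAY2BGR)]),None,fx=4.2,fy=4.2,interpolation=0))
T=bot.observe()["position"]
for z in(0.03,.044): 
    v=f["camera_matrix"]@(f["R"]@np.array([T[0],T[1],z])+f["t"]); print(z,v[:2]/v[2])
```

```text
0.65221107 0.959337
0.03 [279.1025197  260.19267329]
0.044 [279.3212669  254.88006067]
```

View pics/c.png

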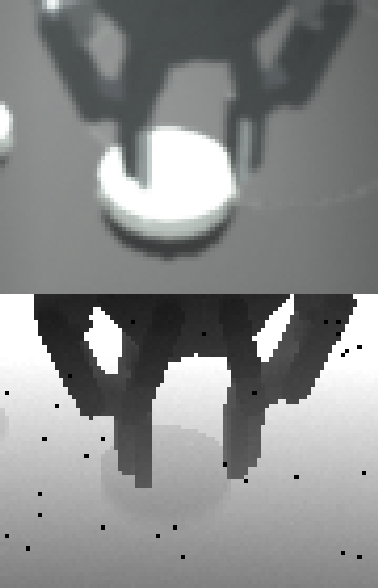

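Depth shows the tips at about v≈250, higher than the stated geometry implies. I'll go down in small steps and keep measuring.

>>> {"api": "play_rows", "payload": {
  "plan": [
    [[0, 0, 0.4], [0, 0, 0], 0.15],
    [[0, 0, 0.4], [0, 0, 0], 0.15],
    [[0, 0, 0], [0, 0, 0], 0.15]
  ]
}}

```text
clock: 6.15
position: [0.6067, -0.1164, 0.0244]
tool_rot: [-3.14, -0.0, 1.651]
force: [0.5, 0.9, 0.6]
grip_width: 0.0362
finger_force: 0.0
```

```bash
cat >> h.py <<'E'
def tip():
    s=bot.observe(); T=s["position"]; ps=s["tool_rot"][2]; print("tcp",np.round(T,4),"yaw",round(float(ps),3),"F",np.round(s["force"],1))
    for cam in("side","wrist"):
        f=grab_frame(cam); P=pts(f,f["depth"]>0); d=P[:,:2]-T[:2]
        a=d@[np.cos(ps),np.sin(ps)]; b=d@[np.sin(ps),-np.cos(ps)]
        m=(abs(a)<.015)&(abs(b)<.04)&(abs(b)>.01)&(P[:,2]<.1)
        print(cam,"z hist 5mm",np.histogram(P[m,2],np.arange(-.005,.101,.005))[0])
    return f
E
python3 - <<'E'
from h import *
f=tip(); cv2.imwrite("pics/d.png",f["pixels"][:,:,::-1]); print(np.round(-f["R"].T@f["t"],3))
E
```

```text
tcp [ 0.6067 -0.1164  0.0244] yaw 1.651 F [0.5 0.9 0.6]
side z hist 5mm [121 203   0   0   0   0   0   0   0   4  21  31  31  33  36  34  31  30
  39  57 111]
wrist z hist 5mm [  81 4951    0    0    0    0    0    0    0   15  179  401  502  550
  598  644  553 1169  827 1386 3449]
[ 0.603 -0.049  0.186]
```

View pics/d.png

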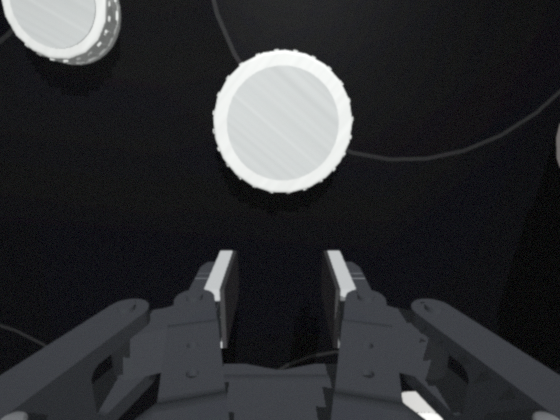

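Picture: large lid at (283,121), small lid at (65,20), pads at (220,285) and (340,285), pointing straight at the lid. Both cameras put the tips at about z 0.042 with TCP at 0.024, which contradicts the stated 14 mm ahead. I'll descend in guarded steps.

>>> {"api": "play_rows", "payload": {
  "plan": [
    [[0, 0, 0.3], [0, 0, 0], 0.15],
    [[0, 0, 0.16], [0, 0, 0], 0.15],
    [[0, 0, 0], [0, 0, 0], 0.15]
  ]
}}

```text
clock: 6.62
position: [0.607, -0.1164, 0.0135]
tool_rot: [-3.141, -0.0, 1.651]
force: [0.9, 0.2, -0.8]
grip_width: 0.0363
finger_force: 0.0
```

```bash
python3 -c "
from h import *
tip()"
```

```text
tcp [ 0.607  -0.1164  0.0135] yaw 1.651 F [ 0.9  0.2 -0.8]
side z hist 5mm [106 217   0   0   0   0   0   4  18  30  34  30  45  29  34  29  45  68
  85  16  17]
wrist z hist 5mm [  88 4982    0    0    0    0    0   46  240  430  517  546  619  597
  679 1070 1010 1475 3852  533    5]
```

>>> {"api": "play_rows", "payload": {
  "plan": [
    [[0, 0, 0.2], [0, 0, 0], 0.15],
    [[0, 0, 0.16], [0, 0, 0], 0.15],
    [[0, 0, 0], [0, 0, 0], 0.15]
  ]
}}

```text
clock: 7.1
position: [0.607, -0.1164, 0.0045]
tool_rot: [-3.141, -0.0, 1.651]
force: [-0.4, 0.2, -0.0]
grip_width: 0.0364
finger_force: 0.0
```

```bash
python3 -c "
from h import *
tip()"
```

```text
tcp [ 0.607  -0.1164  0.0045] yaw 1.651 F [-0.4  0.2 -0. ]
side z hist 5mm [121 200   0   0   0   4  17  26  35  28  35  36  34  22  42  61  94  26
  15  28  11]
wrist z hist 5mm [ 100 4953    0    0    0   29  179  416  497  555  604  635  544 1172
  865 1414 3682 1008   21    2  289]
```

>>> {"api": "play_rows", "payload": {
  "plan": [
    [[0, 0, 0.2], [0, 0, 0], 0.15],
    [[0, 0, 0.2], [0, 0, 0], 0.15],
    [[0, 0, 0.14], [0, 0, 0], 0.15],
    [[0, 0, 0], [0, 0, 0], 0.15]
  ]
}}

```text
clock: 7.7
position: [0.6071, -0.1164, -0.009]
tool_rot: [-3.141, -0.0, 1.651]
force: [0.1, 0.7, 0.1]
grip_width: 0.0362
finger_force: 0.0
```

Run:
```python
from h import *
tip(); s=bot.observe(); T=s["position"]; ps=s["tool_rot"][2]
for cam in("side","wrist"):
    f=grab_frame(cam); P=pts(f,f["depth"]>0); d=P[:,:2]-T[:2]
    a=d@[np.cos(ps),np.sin(ps)]; b=d@[np.sin(ps),-np.cos(ps)]
    m=(abs(a)<.03)&(abs(b)<.05)&(P[:,2]>.004)&(P[:,2]<.03)
    print(cam,m.sum(),"zmin",P[m,2].min(),"along",np.percentile(a[m],[1,99]).round(4),"across",np.percentile(b[m],[1,99]).round(4))
    L=(a>.02)&(a<.12)&(abs(b)<.05)&(P[:,2]>.008)&(P[:,2]<.025)
    print(" lid along",a[L].min(),a[L].max(),"across",b[L].min(),b[L].max())
```

```text
tcp [ 0.6071 -0.1164 -0.009 ] yaw 1.651 F [0.1 0.7 0.1]
side z hist 5mm [116 156   0  12  29  29  29  32  31  29  28  31  50 100  43  13  14  21
   8  16  17]
wrist z hist 5mm [  73 4775    1  115  381  462  530  579  669  551 1208  659 1301 2402
 2680   84    0  233  243  226  321]
side 130 zmin 0.004074873243246841 along [-0.0112  0.0299] across [-0.0325  0.0295]
 lid along 0.027725809141985518 0.08499549444560318 across -0.030964585711988953 0.028834064708852202
wrist 1549 zmin 0.010038938164660538 along [-0.0097  0.0298] across [-0.0303  0.032 ]
 lid along 0.0281223359158029 0.09506795350407225 across -0.03158951921908022 0.035056931034959264
```

>>> {"api": "play_rows", "payload": {
  "plan": [
    [[0, 0, 0.08], [0, 0, 0], 0.15],
    [[0.3, 0, 0], [0, 0, 0], 0.15],
    [[0.4, 0, 0], [0, 0, 0], 0.15],
    [[0.5, 0, 0], [0, 0, 0], 0.15],
    [[0.6, 0, 0], [0, 0, 0], 0.15],
    [[0.6, 0, 0], [0, 0, 0], 0.15],
    [[0.6, 0, 0], [0, 0, 0], 0.15],
    [[0.6, 0, 0], [0, 0, 0], 0.15],
    [[0.6, 0, 0], [0, 0, 0], 0.15],
    [[0.6, 0, 0], [0, 0, 0], 0.15],
    [[0.6, 0, 0], [0, 0, 0], 0.15],
    [[0.6, 0, 0], [0, 0, 0], 0.15],
    [[0.6, 0, 0], [0, 0, 0], 0.15],
    [[0.6, 0, 0], [0, 0, 0], 0.15],
    [[0.6, 0, 0], [0, 0, 0], 0.15],
    [[0.4, 0, 0], [0, 0, 0], 0.15],
    [[0.2, 0, 0], [0, 0, 0], 0.15],
    [[0, 0, 0], [0, 0, 0], 0.15]
  ]
}}

```text
clock: 10.15
position: [0.5905, 0.093, -0.0106]
tool_rot: [3.142, 0.0, 1.651]
force: [-0.5, -0.3, -0.1]
grip_width: 0.036
finger_force: 0.0
```

```bash
cat >> h.py <<'E'
PAN=np.array([.5098,.3231,1.7508])
def own(w):
    c,s=np.cos(PAN[2]),np.sin(PAN[2]); d=np.asarray(w)[:2]-PAN[:2]; return np.round([d[0]*c+d[1]*s,-d[0]*s+d[1]*c],3)
def lids(cams=("top","side")):
    for cam in cams:
        f=grab_frame(cam)
        for n in("lid_large","lid_medium","lid_small"):
            for r in regions_of(n,cam)[:2]:
                P=pts(f,r["mask"]); P=P[(P[:,2]<.025)&(P[:,2]>.007)]
                if len(P)<40: continue
                c=(P.min(0)+P.max(0))/2; print(cam,n,round(r["p"],2),"c",np.round(c[:2],3),"z",np.round(np.percentile(P[:,2],90),3),"ext",np.round(np.ptp(P,0)[:2],3),"own",own(c))
    return f
E
python3 -c "
from h import *
tip();lids(('top','side','wrist'))"
```

```text
tcp [ 0.5905  0.093  -0.0106] yaw 1.651 F [-0.5 -0.3 -0.1]
side z hist 5mm [ 40 127  14  21  20  25  23  22  26  23  19  27  40  58  23  10  14   9
  11  11  17]
wrist z hist 5mm [  23 3761   31  542  462  499  552  613  626  565 1150  907 1450 3811
  783    3    9  299  280  256  172]
top lid_medium 0.66 c [ 0.581 -0.239] z 0.017 ext [0.054 0.055] own [-0.565  0.031]
top lid_small 0.74 c [0.509 0.335] z 0.023 ext [0.245 0.183] own [ 0.012 -0.001]
side lid_large 0.82 c [0.582 0.133] z 0.015 ext [0.053 0.069] own [-0.2   -0.037]
side lid_medium 0.69 c [ 0.58  -0.239] z 0.015 ext [0.055 0.056] own [-0.566  0.032]
side lid_small 0.61 c [ 0.406 -0.165] z 0.023 ext [0.041 0.028] own [-0.462  0.19 ]
side lid_small 0.53 c [ 0.5   -0.013] z 0.015 ext [0.045 0.047] own [-0.328  0.07 ]
wrist lid_large 0.65 c [0.588 0.133] z 0.016 ext [0.067 0.066] own [-0.201 -0.043]
```

>>> {"api": "play_rows", "payload": {
  "plan": [
    [[0.3, 0, 0], [0, 0, 0], 0.15],
    [[0.5, 0, 0], [0, 0, 0], 0.15],
    [[0.6, 0, 0], [0, 0, 0], 0.15],
    [[0.6, 0, 0], [0, 0, 0], 0.15],
    [[0.6, 0, 0], [0, 0, 0], 0.15],
    [[0.6, 0, 0], [0, 0, 0], 0.15],
    [[0.6, 0, 0], [0, 0, 0], 0.15],
    [[0.6, 0, 0], [0, 0, 0], 0.15],
    [[0.6, 0, 0], [0, 0, 0], 0.15],
    [[0.6, 0, 0], [0, 0, 0], 0.15],
    [[0.6, 0, 0], [0, 0, 0], 0.15],
    [[0.6, 0, 0], [0, 0, 0], 0.15],
    [[0.6, 0, 0], [0, 0, 0], 0.15],
    [[0.6, 0, 0], [0, 0, 0], 0.15],
    [[0.6, 0, 0], [0, 0, 0], 0.15],
    [[0.4, 0, 0], [0, 0, 0], 0.15],
    [[0.3, 0, 0], [0, 0, 0], 0.15],
    [[0, 0, 0], [0, 0, 0], 0.15]
  ]
}}

```text
clock: 13.1
position: [0.5718, 0.3251, -0.0107]
tool_rot: [-3.142, -0.0, 1.651]
force: [0.3, -0.4, -0.5]
grip_width: 0.0363
finger_force: 0.0
```

```bash
python3 -c "
from h import *
tip();lids(('side','wrist'))"
```

```text
tcp [ 0.5718  0.3251 -0.0107] yaw 1.651 F [ 0.3 -0.4 -0.5]
side z hist 5mm [ 1 97  8 18 17 17 16 18 17 16 19 17 27 40 16  8 13  2  8 13 12]
wrist z hist 5mm [   0 3636   49  210  802  504  553  601  622  561 1178  914 1436 3799
  778   13   10  306  282  277  169]
side lid_large 0.64 c [0.57  0.362] z 0.018 ext [0.033 0.069] own [ 0.028 -0.066]
side lid_large 0.6 c [ 0.78  -0.036] z 0.023 ext [0.076 0.098] own [-0.402 -0.201]
side lid_medium 0.87 c [ 0.58  -0.239] z 0.015 ext [0.055 0.057] own [-0.566  0.032]
side lid_small 0.52 c [0.57  0.362] z 0.018 ext [0.033 0.069] own [ 0.028 -0.066]
side lid_small 0.51 c [ 0.5   -0.012] z 0.015 ext [0.045 0.047] own [-0.328  0.07 ]
wrist lid_large 0.58 c [0.57  0.365] z 0.019 ext [0.066 0.065] own [ 0.031 -0.066]
```

>>> {"api": "play_rows", "payload": {
  "plan": [
    [[-0.5, 0, 0], [0, 0, 0], 0.15],
    [[-0.5, 0, -0.5], [0, 0, -0.65], 0.15],
    [[0, 0, -0.9], [0, 0, 0], 0.15],
    [[0, 0, -0.8], [0, 0, 0], 0.15],
    [[-0.93, -0.34, 0], [0, 0, 0], 0.15],
    [[-0.93, -0.34, 0], [0, 0, 0], 0.15],
    [[-0.93, -0.34, 0], [0, 0, 0], 0.15],
    [[-0.93, -0.34, 0], [0, 0, 0], 0.15],
    [[-0.93, -0.34, 0], [0, 0, 0], 0.15],
    [[-0.93, -0.34, 0], [0, 0, 0], 0.15],
    [[-0.93, -0.34, 0], [0, 0, 0], 0.15],
    [[-0.93, -0.34, 0], [0, 0, 0], 0.15],
    [[-0.93, -0.34, 0], [0, 0, 0], 0.15],
    [[-0.93, -0.34, 0], [0, 0, 0], 0.15],
    [[-0.93, -0.34, 0], [0, 0, 0], 0.15],
    [[-0.93, -0.34, 0], [0, 0, 0], 0.15],
    [[-0.93, -0.34, 0], [0, 0, 0], 0.15],
    [[-0.93, -0.34, 0], [0, 0, 0], 0.15],
    [[-0.93, -0.34, 0], [0, 0, 0], 0.15],
    [[0, 0, 0], [0, 0, 0], 0.15]
  ]
}}

```text
clock: 16.1
position: [0.5093, -0.0684, 0.0445]
tool_rot: [-3.141, 0.001, 1.745]
force: [0.2, 0.5, -0.2]
grip_width: 0.0361
finger_force: 0.0
```

>>> {"api": "play_rows", "payload": {
  "plan": [
    [[0, 0, 0.8], [0, 0, 0], 0.15],
    [[0, 0, 0.8], [0, 0, 0], 0.15],
    [[0, 0, 0.6], [0, 0, 0], 0.15],
    [[0.3, 0, 0], [0, 0, 0], 0.15],
    [[0.4, 0, 0], [0, 0, 0], 0.15],
    [[0.5, 0, 0], [0, 0, 0], 0.15],
    [[0.6, 0, 0], [0, 0, 0], 0.15],
    [[0.6, 0, 0], [0, 0, 0], 0.15],
    [[0.6, 0, 0], [0, 0, 0], 0.15],
    [[0.6, 0, 0], [0, 0, 0], 0.15],
    [[0.6, 0, 0], [0, 0, 0], 0.15],
    [[0.6, 0, 0], [0, 0, 0], 0.15],
    [[0.6, 0, 0], [0, 0, 0], 0.15],
    [[0.6, 0, 0], [0, 0, 0], 0.15],
    [[0.6, 0, 0], [0, 0, 0], 0.15],
    [[0.6, 0, 0], [0, 0, 0], 0.15],
    [[0.4, 0, 0], [0, 0, 0], 0.15],
    [[0.2, 0, 0], [0, 0, 0], 0.15],
    [[0, 0, 0], [0, 0, 0], 0.15]
  ]
}}

```text
clock: 18.48
position: [0.4756, 0.126, -0.0106]
tool_rot: [3.142, 0.0, 1.749]
force: [-0.3, -0.4, -0.1]
grip_width: 0.0364
finger_force: 0.0
```

```bash
python3 -c "
from h import *
tip();lids(('side','wrist'))"
```

```text
tcp [ 0.4756  0.126  -0.0106] yaw 1.749 F [-0.3 -0.4 -0.1]
side z hist 5mm [60 99 11 28 22 20 23 19 21 22 19 26 33 56 23  9 10  8 10 12 17]
wrist z hist 5mm [  48 3663   39  611  529  492  565  615  612  569 1158  918 1433 3821
  764    5   13  283  283  268  168]
side lid_large 0.85 c [0.567 0.362] z 0.018 ext [0.062 0.067] own [ 0.028 -0.063]
side lid_large 0.47 c [0.508 0.334] z 0.023 ext [0.246 0.183] own [ 0.011 -0.   ]
side lid_medium 0.77 c [ 0.58  -0.241] z 0.015 ext [0.052 0.055] own [-0.567  0.032]
side lid_small 0.67 c [0.472 0.15 ] z 0.015 ext [0.034 0.045] own [-0.164  0.069]
```

>>> {"api": "play_rows", "payload": {
  "plan": [
    [[0.3, 0.02, 0], [0, 0, 0], 0.15],
    [[0.5, 0.02, 0], [0, 0, 0], 0.15],
    [[0.6, 0.03, 0], [0, 0, 0], 0.15],
    [[0.6, 0.03, 0], [0, 0, 0], 0.15],
    [[0.6, 0.03, 0], [0, 0, 0], 0.15],
    [[0.6, 0.03, 0], [0, 0, 0], 0.15],
    [[0.6, 0, 0], [0, 0, 0], 0.15],
    [[0.6, 0, 0], [0, 0, 0], 0.15],
    [[0.6, 0, 0], [0, 0, 0], 0.15],
    [[0.6, 0, 0], [0, 0, 0], 0.15],
    [[0.6, 0, 0], [0, 0, 0], 0.15],
    [[0.6, 0, 0], [0, 0, 0], 0.15],
    [[0.6, 0, 0], [0, 0, 0], 0.15],
    [[0.4, 0, 0], [0, 0, 0], 0.15],
    [[0.3, 0, 0], [0, 0, 0], 0.15],
    [[0, 0, 0], [0, 0, 0], 0.15]
  ]
}}

```text
clock: 20.98
position: [0.4436, 0.3262, -0.0106]
tool_rot: [-3.142, -0.0, 1.749]
force: [0.9, 0.2, 0.5]
grip_width: 0.0368
finger_force: 0.0
```

```bash
python3 -c "
from h import *
tip();lids(('side','wrist'))"
```

```text
tcp [ 0.4436  0.3262 -0.0106] yaw 1.749 F [0.9 0.2 0.5]
side z hist 5mm [ 5 92 11 22 20 15 19 17 18 19 12 22 26 41 15  8 13 10  8 11 13]
wrist z hist 5mm [   0 3625   38  219  897  506  552  607  628  562 1165  905 1437 3829
  763    5   14  292  276  279  172]
side lid_large 0.85 c [0.567 0.362] z 0.018 ext [0.062 0.065] own [ 0.028 -0.063]
side lid_medium 0.78 c [ 0.58  -0.239] z 0.015 ext [0.055 0.057] own [-0.565  0.032]
side lid_small 0.66 c [0.442 0.353] z 0.018 ext [0.041 0.08 ] own [0.041 0.061]
wrist lid_large 0.76 c [0.551 0.361] z 0.018 ext [0.032 0.06 ] own [ 0.03  -0.047]
wrist lid_medium 0.23 c [0.475 0.372] z 0.024 ext [0.172 0.128] own [0.054 0.025]
wrist lid_small 0.84 c [0.44  0.353] z 0.019 ext [0.047 0.046] own [0.042 0.064]
```

>>> {"api": "play_rows", "payload": {
  "plan": [
    [[-0.5, 0, 0], [0, 0, 0], 0.15],
    [[-0.5, 0, -0.5], [0, 0, 0.32], 0.15],
    [[0, 0, -0.9], [0, 0, 0], 0.15],
    [[0, 0, -0.8], [0, 0, 0], 0.15],
    [[-0.98, 0.1, 0], [0, 0, 0], 0.15],
    [[-0.98, 0.1, 0], [0, 0, 0], 0.15],
    [[-0.98, 0.1, 0], [0, 0, 0], 0.15],
    [[-0.98, 0.1, 0], [0, 0, 0], 0.15],
    [[-0.98, 0.1, 0], [0, 0, 0], 0.15],
    [[-0.98, 0.1, 0], [0, 0, 0], 0.15],
    [[-0.98, 0.1, 0], [0, 0, 0], 0.15],
    [[-0.98, 0.1, 0], [0, 0, 0], 0.15],
    [[-0.98, 0.1, 0], [0, 0, 0], 0.15],
    [[-0.98, 0.1, 0], [0, 0, 0], 0.15],
    [[-0.98, 0.1, 0], [0, 0, 0], 0.15],
    [[-0.98, 0.1, 0], [0, 0, 0], 0.15],
    [[-0.98, 0.1, 0], [0, 0, 0], 0.15],
    [[-0.98, 0.1, 0], [0, 0, 0], 0.15],
    [[-0.98, 0.1, 0], [0, 0, 0], 0.15]
  ]
}}

```text
clock: 23.85
position: [0.5326, -0.0602, 0.0452]
tool_rot: [3.141, 0.0, 1.697]
force: [-0.2, 0.5, 0.1]
grip_width: 0.0361
finger_force: 0.0
```

>>> {"api": "play_rows", "payload": {
  "plan": [
    [[-0.98, 0.1, 0], [0, 0, 0], 0.15],
    [[-0.98, 0.1, 0], [0, 0, 0], 0.15],
    [[-0.98, 0.1, 0], [0, 0, 0], 0.15],
    [[-0.98, 0.1, 0], [0, 0, 0], 0.15],
    [[-0.98, 0.1, 0], [0, 0, 0], 0.15],
    [[-0.98, 0.1, 0], [0, 0, 0], 0.15],
    [[-0.98, 0.1, 0], [0, 0, 0], 0.15],
    [[-0.98, 0.1, 0], [0, 0, 0], 0.15],
    [[-0.98, 0.1, 0], [0, 0, 0], 0.15],
    [[-0.98, 0.1, 0], [0, 0, 0], 0.15],
    [[0, 0, 0], [0, 0, 0], 0.15],
    [[0, 0, 0], [0, 0, 0], 0.15]
  ]
}}

```text
clock: 25.35
position: [0.5887, -0.298, 0.0448]
tool_rot: [3.142, -0.0, 1.699]
force: [0.7, 0.4, -0.9]
grip_width: 0.0363
finger_force: 0.0
```

>>> {"api": "play_rows", "payload": {
  "plan": [
    [[0, 0, 0.8], [0, 0, 0], 0.15],
    [[0, 0, 0.8], [0, 0, 0], 0.15],
    [[0, 0, 0.6], [0, 0, 0], 0.15],
    [[0.3, 0, 0], [0, 0, 0], 0.15],
    [[0.4, 0, 0], [0, 0, 0], 0.15],
    [[0.5, 0, 0], [0, 0, 0], 0.15],
    [[0.6, 0, 0], [0, 0, 0], 0.15],
    [[0.6, 0, 0], [0, 0, 0], 0.15],
    [[0.6, 0, 0], [0, 0, 0], 0.15],
    [[0.6, 0, 0], [0, 0, 0], 0.15],
    [[0.6, 0, 0], [0, 0, 0], 0.15],
    [[0.6, 0, 0], [0, 0, 0], 0.15],
    [[0.6, 0, 0], [0, 0, 0], 0.15],
    [[0.6, 0, 0], [0, 0, 0], 0.15],
    [[0.6, 0, 0], [0, 0, 0], 0.15],
    [[0.6, 0, 0], [0, 0, 0], 0.15],
    [[0.6, 0, 0], [0, 0, 0], 0.15],
    [[0.4, 0, 0], [0, 0, 0], 0.15],
    [[0.2, 0, 0], [0, 0, 0], 0.15],
    [[0, 0, 0], [0, 0, 0], 0.15]
  ]
}}

```text
clock: 27.85
position: [0.5621, -0.0897, -0.0106]
tool_rot: [-3.141, 0.0, 1.701]
force: [0.4, -0.6, -0.1]
grip_width: 0.0361
finger_force: 0.0
```

```bash
python3 -c "
from h import *
tip();lids(('side','wrist'))"
```

```text
tcp [ 0.5621 -0.0897 -0.0106] yaw 1.701 F [ 0.4 -0.6 -0.1]
side z hist 5mm [ 90 164  15  34  25  31  29  28  31  31  26  41  49  93  26  11  18   9
  12  10  22]
wrist z hist 5mm [  59 3689   32  578  481  493  558  625  618  547 1164  926 1410 3849
  740    5    9  300  280  263  166]
side lid_medium 0.7 c [ 0.561 -0.058] z 0.015 ext [0.032 0.055] own [-0.384  0.017]
side lid_small 0.5 c [0.438 0.35 ] z 0.018 ext [0.044 0.048] own [0.039 0.066]
side lid_small 0.28 c [ 0.78  -0.038] z 0.023 ext [0.076 0.093] own [-0.403 -0.201]
wrist lid_medium 0.61 c [ 0.558 -0.056] z 0.016 ext [0.056 0.057] own [-0.382  0.02 ]
```

>>> {"api": "play_rows", "payload": {
  "plan": [
    [[0.3, 0, 0], [0, 0, 0], 0.15],
    [[0.5, 0, 0], [0, 0, 0], 0.15],
    [[0.6, 0, 0], [0, 0, 0], 0.15],
    [[0.6, 0, 0], [0, 0, 0], 0.15],
    [[0.6, 0, 0], [0, 0, 0], 0.15],
    [[0.6, 0, 0], [0, 0, 0], 0.15],
    [[0.6, 0, 0], [0, 0, 0], 0.15],
    [[0.6, 0, 0], [0, 0, 0], 0.15],
    [[0.6, 0, 0], [0, 0, 0], 0.15],
    [[0.6, 0, 0], [0, 0, 0], 0.15],
    [[0.6, 0, 0], [0, 0, 0], 0.15],
    [[0.6, 0, 0], [0, 0, 0], 0.15],
    [[0.6, 0, 0], [0, 0, 0], 0.15],
    [[0.6, 0, 0], [0, 0, 0], 0.15],
    [[0.6, 0, 0], [0, 0, 0], 0.15],
    [[0.4, 0, 0], [0, 0, 0], 0.15],
    [[0.3, 0, 0], [0, 0, 0], 0.15]
  ]
}}

```text
clock: 30.48
position: [0.532, 0.1413, -0.0106]
tool_rot: [-3.142, 0.0, 1.7]
force: [-0.7, 0.6, -0.4]
grip_width: 0.0359
finger_force: 0.1
```

>>> {"api": "play_rows", "payload": {
  "plan": [
    [[0.3, 0, 0], [0, 0, 0], 0.15],
    [[0.5, 0, 0], [0, 0, 0], 0.15],
    [[0.6, 0, 0], [0, 0, 0], 0.15],
    [[0.6, 0, 0], [0, 0, 0], 0.15],
    [[0.6, 0, 0], [0, 0, 0], 0.15],
    [[0.6, 0, 0], [0, 0, 0], 0.15],
    [[0.6, 0, 0], [0, 0, 0], 0.15],
    [[0.6, 0, 0], [0, 0, 0], 0.15],
    [[0.6, 0, 0], [0, 0, 0], 0.15],
    [[0.5, 0, 0], [0, 0, 0], 0.15],
    [[0.3, 0, 0], [0, 0, 0], 0.15],
    [[0, 0, 0], [0, 0, 0], 0.15]
  ]
}}

```text
clock: 31.98
position: [0.5132, 0.285, -0.0106]
tool_rot: [3.142, -0.0, 1.701]
force: [0.6, -0.2, 0.2]
grip_width: 0.0361
finger_force: 0.0
```

>>> {"api": "play_rows", "payload": {
  "plan": [
    [[-0.5, 0, 0], [0, 0, 0], 0.15],
    [[-0.8, 0, 0], [0, 0, 0], 0.15],
    [[-0.9, 0, -0.9], [0, 0, 0], 0.15],
    [[-0.9, 0, -0.9], [0, 0, 0], 0.15],
    [[-0.9, 0, -0.9], [0, 0, 0], 0.15],
    [[-0.9, 0, -0.9], [0, 0, 0], 0.15],
    [[-0.9, 0, -0.9], [0, 0, 0], 0.15],
    [[-0.9, 0, 0], [0, 0, 0], 0.15],
    [[-0.9, 0, 0], [0, 0, 0], 0.15],
    [[0, 0, 0], [0, 0, 0], 0.15],
    [[0, 0, 0], [0, 0, 0], 0.15]
  ]
}}

```text
clock: 33.35
position: [0.5378, 0.0955, 0.1019]
tool_rot: [-3.142, 0.0, 1.699]
force: [0.6, 0.2, -0.9]
grip_width: 0.0363
finger_force: 0.0
```

Run:
```python
from h import *
lids(); f=grab_frame("top"); cv2.imwrite("pics/e.png",f["pixels"][:,:,::-1])
for n in("spice_tin","timer","mug"):
    for r in regions_of(n,"side")[:0] or []: pass
f=grab_frame("side")
for n in("spice_tin","timer","mug"):
    for r in regions_of(n,"side")[:1]:
        P=pts(f,r["mask"]); zt=np.percentile(P[:,2],90); T=P[abs(P[:,2]-zt)<.006]; print(n,np.round((T.min(0)+T.max(0))/2,3))
```

```text
top lid_large 0.6 c [0.566 0.365] z 0.02 ext [0.066 0.067] own [ 0.031 -0.063]
top lid_medium 0.97 c [0.508 0.318] z 0.02 ext [0.057 0.056] own [-0.005  0.003]
top lid_small 0.82 c [0.438 0.352] z 0.02 ext [0.046 0.047] own [0.042 0.066]
side lid_large 0.46 c [0.567 0.359] z 0.018 ext [0.062 0.053] own [ 0.025 -0.063]
side lid_small 0.73 c [0.439 0.347] z 0.017 ext [0.044 0.044] own [0.037 0.066]
spice_tin [ 0.404 -0.156  0.04 ]
timer [ 0.7   -0.242  0.033]
mug [ 0.781 -0.045  0.086]
```

View pics/e.png

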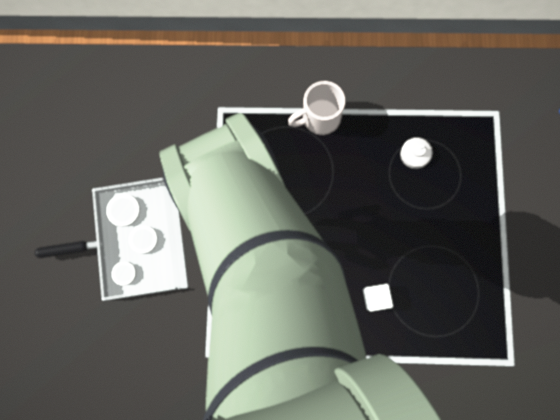

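All three lids lie in the pan at pixels (123,210), (144,239) and (123,273). The mug, timer and tin have not moved, and the arm is clear.

```bash
python3 -c "
from h import *
print(bot.job_done())"
```

```text
the job is handed in; nothing more can be done
None
```

I swept all three lids into the dustpan and handed the job in at about 34 s. By my last camera check every lid was inside the pan and the tin, timer and mug had not moved, but the hand-in returned no verdict.

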